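# Move the cell carrier from the charger to the tester

## Robot

A 6-joint arm with a two-finger parallel gripper is mounted at the origin on the work surface. World frame = base frame: x ahead of the robot, y to its left, z up, the work surface at z = 0. Lengths are in m, angles in rad, forces in N, time in s.
With the tool pointing down it reaches from about 0.3 to 0.85 m from the base axis. Payload 5.4 kg.
Tool frame: the origin (TCP) lies midway between the tips of the shut fingers; the grasp point (between the pads) lies 19 mm behind it (manip.grasp_offset is the distance from the TCP to the grasp point, in m); z points along the fingers, y is the direction in which the jaws open and shut (so a half turn about z gives the same grasp; the last joint's range is limited). The gripper opens to 85 mm and grips with 20 to 120 N. Pads are 22 mm wide; open, the fingers measure 114 mm over their backs; the gripper's body (76 mm by 85 mm) begins 54 mm behind the grasp point. The pads swing forward as they close: fully open they stand 13 mm farther back than shut.
Start: joints at [-1.511, 0.158, 1.597, -0, 1.386, -0.21], TCP at [0.153, -0.554, 0.231] pointing down, gripper open.
Joint ranges: [-2.91, 2.91], [-0.94, 2.29], [0.18, 2.7], [-1.29, 4.43], [0.17, 2.64], [-3, 3]. Speed limits (rad/s): [2.57, 2.57, 3.14, 3.14, 3.14, 3.14].

## Interface

Orientations are given as [roll, pitch, yaw] about the fixed x, y, z axes, in that order (R = Rz(yaw) Ry(pitch) Rx(roll)).
In Python, from station import manip gives the robot as it stands. The module is installed in compiled form; this text tells all that it offers.
- The arm moves only by the tool carry_out, never from a script. Its argument "steps" is a list of rows, each a list of 7 numbers: the shift along the tool's x, y, z in cm, then the turn, a rotation vector about the tool's x, y, z in rad, then the opening, from 0 (shut) to 1 (fully open). In form: [[x, y, z, ax, ay, az, grip], ...]. A call has 1 to 20 rows; each row is the pose to reach, as a shift and turn from the pose commanded when the call began, along the tool's axes at that moment; what a row does not reach only later rows make up. A row lasts 1/8 s, in which the tool goes at most 62.5 mm and 10.7 degrees, less where a joint would pass 70% of its speed; a pose out of reach is approached as far as the arm can. A call with a gripper value outside its range is refused whole. The fingers move at their own pace and stop on an object; "squeeze" is the grip in N (left out, the last holds). Time passes only in rows, so rows that repeat a pose let the fingers close. It gives the time, the measured TCP pose, the force and the opening at its end, in the units of the state.
- manip.read_state(): the state, without advancing time (a new reading comes with each control period).
- manip.read_camera(name): name is "scene" or "top" or "wrist"; returns the picture (480x640x3 uint8, red, green, blue); there is no depth.
- manip.get_calibration(name): a dict with "K" (3x3 intrinsics, pixels), "D" ([k1, k2, p1, p2, k3] as OpenCV has them; the pictures are not rectified), "world_from_camera" (4x4, takes a point from camera to world coordinates). Camera axes: x right, y down, z forward; pixel columns grow to the right and rows downward; lengths in m; the calibration is good to about 2 mm. A picture is of the moment at which its call begins: read the wrist's pose just before it. get_calibration takes no time and is no camera call; for the wrist camera it gives the pose at the moment of the call.
- manip.sign_off(): hands the job in, once; it reports no verdict.
The state is a dict: "time_s": time; "joints": joint angles; "joint_vel": joint speeds; "joint_torque": joint torques, N m; "position": TCP position; "tool_rot": TCP orientation; "contact_force": force on the tool from outside, world axes, zero at the start; "wrist_torque": the same for the moment, N m; "width": opening from 0.0 (shut) to 1.0 (fully open).
Only numpy, scipy, OpenCV 4.12 (cv2) and the standard library are available. Lean on these libraries where they do the work, as an engineer would, in place of code of your own. Each camera call takes 0.05 s, during which the arm holds its last target.

## Task

The blue cell carrier has finished charging: press the grey charger's red catch so that the carrier pops loose, and slide it out. Then slide it, nose first, into the white tester's dovetail until it is fully home and the tester's catch has clicked up behind it, and let go; the charger's hood leaves only the carrier's sides to hold and the tester's cheeks only its orange fin, so put it down on the way to change your hold if you need to. Keep the carrier upright, and leave the bottle, the jar and the two steel reactors where they are.

Things in the scene. Friction and masses are not known exactly. Their poses are not given: they have to be found in the camera images.
- carrier: Blue cell carrier, about 0.35 kg, 140 mm long (x), 56 wide (y), 76 high. Origin: centre of underside; +x its nose, z up. Tongue below: x -20 to 70, z 0 to 14 mm, 46 wide at the bottom, 32 at the neck. Body: x +-70, y +-28, z 14 to 48 mm; cell caps on its top 4 mm higher. Orange fin on top, see carrier_grip. Stands flat on its tongue when set down. Starts latched in the charger.
- carrier_grip (a point): Point in the carrier's orange fin to hold it by, fingers closing along the carrier's x: carrier frame x 18, y 0, z 69 mm (7 mm under the fin's top, 21 mm above the body's top). The fin is 16 mm thick along x (10 to 26 mm), 40 mm wide along y, z 48 to 76 mm.
- carrier_tail (a point): Point in the carrier's tail to hold it by its sides, fingers closing along the carrier's y on flat faces 56 mm apart: carrier frame x -46, y 0, z 34 mm.
- charger: Grey charging dock with orange trim, fixed. Origin: centre of underside, on the bench; x is the slide-in direction, y left of it, z up; yaw varies. Base slab 30 mm high, x -110 to 130, y -45 to 96 mm. Carrier's sides are free, but a hood covers its fin: x -6 to 128, y +-22, z 114 to 142 mm. Rear housing x 88 to 128, y +-45, to z 100 mm (y +-30 to z 164).
- tester: White tester dock with navy trim, fixed; origin, axes and base slab as the charger's. Cheeks close off the carrier's sides: x -66 to 90, inner faces y +-33, outer +-41, up to z 80 mm (just above the seated carrier's body), so only the orange fin can be held here; nothing stands above it. Rear housing x 88 to 128, y +-45, to z 100 mm. Empty at the start.
- charger_seat (a point): Home place of the carrier's origin, on the charger's dock floor (z 30 mm above the bench). Fully home, it lies here within 2 mm, axes matching the dock's; a stop 2 mm further on ends the travel. A spring plunger at the far end pushes it back with 3 to 6 N over its last 16 mm. The carrier moves only lengthways here; its tongue is clear of the rails when its origin is at x below -130 mm.
- tester_seat (a point): Home place of the carrier's origin, on the tester's dock floor (z 30 mm above the bench). Fully home, it lies here within 2 mm, axes matching the dock's; a stop 2 mm further on ends the travel. A spring plunger at the far end pushes it back with 3 to 6 N over its last 16 mm. The carrier moves only lengthways here; its tongue is clear of the rails when its origin is at x below -130 mm.
- charger_mouth (a point): Middle of the open mouth of the charger's aluminium dovetail rails, on the dock floor at dock x -58, y 0, z 30 mm. The rails run from x -40 to 72 mm, flared from x -58 to guide it in, undercut, 12 mm high, outer faces at y +-31.5 mm; they take the tongue with 1.5 mm play each side and 2 mm in height.
- tester_mouth (a point): Middle of the open mouth of the tester's aluminium dovetail rails, on the dock floor at dock x -58, y 0, z 30 mm. The rails run from x -40 to 72 mm, flared from x -58 to guide it in, undercut, 12 mm high, outer faces at y +-31.5 mm; they take the tongue with 1.5 mm play each side and 2 mm in height.
- charger_catch (a joint): Travel (m) of the charger's sprung catch: 0 up, 0.011 fully down. Takes 2 to 5 N plus friction, 12 N is fine. Its ramped tooth, 9 mm above the dock floor at dock x -54 to -21 mm, locks the tongue. Press it to the bottom and the plunger pushes the carrier 5 to 16 mm towards -x; then the tongue lies over the tooth, the catch can be let go and the carrier slides out freely along -x.
- tester_catch (a joint): Travel (m) of the tester's sprung catch, built like the charger's: 0 up, 0.011 fully down. The entering tongue rides over the ramped tooth and pushes it down by itself (10 to 20 N of push in all, with the plunger); the tooth springs up behind the tongue when the carrier is home and then holds it. Leave it up.
- charger_pad (a point): Top centre of the charger's red thumb pad, 26 x 26 mm, beside the dock on its +y side: dock frame x -28, y 78, z 42 mm (12 mm above the dock floor; goes down with the catch).
- tester_pad (a point): Top centre of the tester's red thumb pad, 26 x 26 mm, beside the dock on its +y side: dock frame x -28, y 78, z 42 mm (12 mm above the dock floor; goes down with the catch). It need not be touched.
- amber_bottle: Amber glass bottle with blue cap, 68 mm diameter, 145 mm tall. Bystander: leave it where it is. Origin: centre of its underside.
- reactor_a: Steel pressure reactor with a stepped top, 66 mm diameter, 112 mm tall. Bystander: leave it where it is. Origin: centre of its underside.
- reactor_b: Second steel reactor, the same size and look. Bystander: leave it where it is. Origin: centre of its underside.
- white_jar: White plastic jar with green lid, 68 mm diameter, 95 mm tall. Bystander: leave it where it is. Origin: centre of its underside.
Not all that is in view belongs to the job. Of the things like the carrier, leave any that is black; of the rest the larger one is meant.

How it is judged:
On the way, in this order (a step that is already met when the one before it is completed fails the run):
1. the charger's catch is pressed (value of joint charger_catch above 0.006 m), for 0.05 s.
2. the carrier is slid out of the charger (x of carrier in the frame of charger below -0.12 m), for 0.05 s.
At the end, for the whole second after the job is handed in: The carrier sits home in the tester, nose first: origin within 4 mm of its home place along and across the dock and in height, upright within 0.06 rad, the tester's catch back up (joint under 3 mm), at rest and released (x of carrier in the frame of tester between -0.004 and 0.004 m and y of carrier in the frame of tester between -0.004 and 0.004 m and z of carrier in the frame of tester between 0.026 and 0.034 m and x of carrier_grip in the frame of tester between 0.01 and 0.026 m and angle between carrier's own z axis and vertical below 0.06 rad and value of joint tester_catch below 0.003 m and linear speed of carrier below 0.02 m/s and contact force between carrier and the fingers below 0.1 N); the robot touches nothing.
It fails at once if a bystander is shifted by more than 15 mm or tipped (distance of any of amber_bottle, reactor_a, reactor_b, white_jar from where it was at the start of the episode above 0.015 m or angle between any of amber_bottle, reactor_a, reactor_b, white_jar's own z axis and vertical above 0.3 rad).
It fails at once if the carrier is tipped by more than 0.5 rad (angle between carrier's own z axis and vertical above 0.5 rad).
It also fails if it takes over 64 s, if anything falls off the work surface, if the arm or the gripper's body presses on something with over 40 N, if the wrist force passes 120 N, or if a joint passes its speed limit or range.

## Working session

There is one attempt and no reset: what is moved stays moved. The work goes in short steps, Python scripts to look and compute and a tool call to move; the robot and the scene stay as the last step left them, time stands still between calls to the robot, and variables do not carry over. Pictures are saved under pics/ and viewed, and the job is handed in when it is done.

Besides the shell and the picture viewer there is one more tool, called after ">>>" as name([rows], argument=value, ...), one row to a line, values as JSON. carry_out: Moves the arm, as the interface text tells. Its arguments: {"type":"object","properties":{"steps":{"type":"array","items":{"type":"array","items":{"type":"number"}}},"squeeze":{"type":"number"}},"required":["steps"]}

```bash
mkdir -p pics
python3 - <<'E'
from station import manip
import cv2, numpy as np
print(manip.read_state())
for n in ["scene","top","wrist"]:
    c=manip.get_calibration(n); print(n,np.round(c["K"],1).tolist(),np.round(c["D"],3),np.round(c["world_from_camera"],4).tolist())
    cv2.imwrite(f"pics/{n}0.png",manip.read_camera(n)[:,:,::-1])
E
```

```text
{'time_s': 0.0, 'joints': array([-1.51112077e+00,  1.59052337e-01,  1.59826252e+00,  6.07278488e-06,
        1.38618683e+00, -2.10087875e-01]), 'joint_vel': array([ 5.75896013e-04,  1.10456295e-03, -9.38739776e-05, -2.78906936e-04,
       -1.48176634e-03,  6.99247733e-04]), 'joint_torque': array([ 1.65881225e-03, -3.96001518e+01, -3.31428409e+01, -1.20555853e-05,
        8.36352323e-03,  1.92276923e-05]), 'position': array([ 0.15319051, -0.55358689,  0.23029988]), 'tool_rot': array([-3.13972684e+00, -4.03956002e-04,  2.69761937e-01]), 'contact_force': array([ 0.19816438,  0.36870573, -0.07532899]), 'wrist_torque': array([ 0.02298518, -0.00919878,  0.05182235]), 'width': 1.0011486684729145}
scene [[446.1, 0.0, 320.8], [0.0, 446.1, 239.5], [0.0, 0.0, 1.0]] [-0.093  0.     0.     0.     0.   ] [[-0.8738, 0.3299, -0.3573, 0.9237], [0.4863, 0.6025, -0.6329, 0.726], [0.0065, -0.7267, -0.6869, 0.8983], [0.0, 0.0, 0.0, 1.0]]
top [[486.0, 0.0, 322.4], [0.0, 486.0, 233.4], [0.0, 0.0, 1.0]] [-0.126  0.     0.     0.     0.   ] [[-0.0014, -0.9808, 0.1951, 0.2185], [-1.0, 0.0032, 0.0091, -0.0162], [-0.0096, -0.1951, -0.9807, 1.5064], [0.0, 0.0, 0.0, 1.0]]
wrist [[348.4, 0.0, 323.0], [0.0, 348.4, 231.0], [0.0, 0.0, 1.0]] [-0.046  0.     0.     0.     0.   ] [[0.267, -0.9208, -0.2844, 0.224], [-0.9637, -0.2556, -0.0774, -0.5325], [-0.0014, 0.2947, -0.9556, 0.373], [0.0, 0.0, 0.0, 1.0]]
```

View pics/scene0.png

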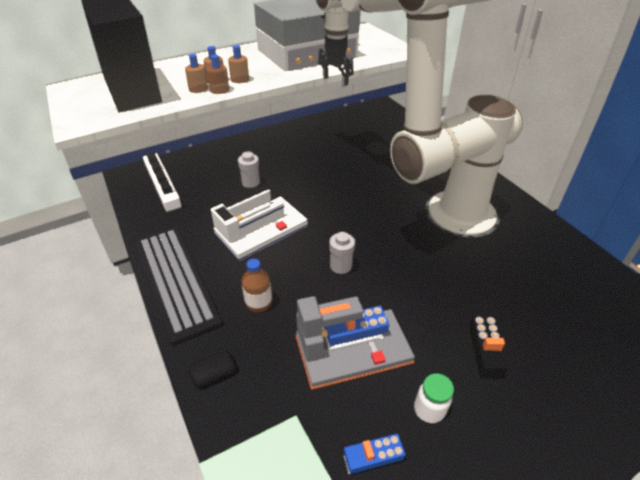

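View pics/top0.png

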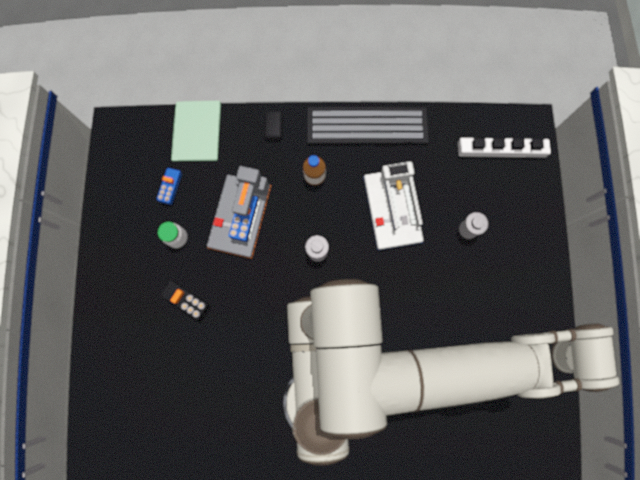

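View pics/wrist0.png

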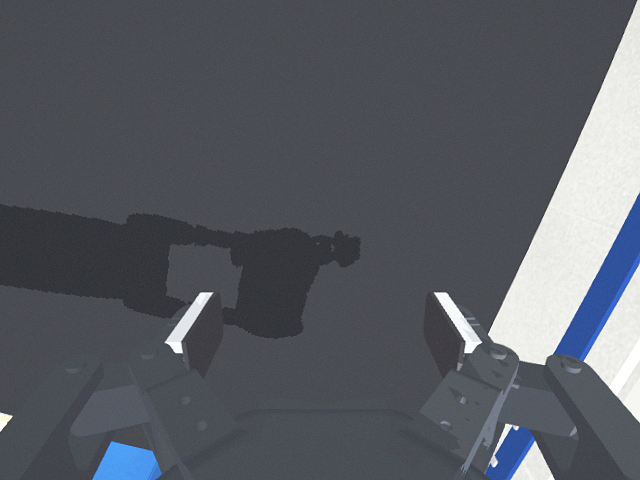

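The top view shows three candidates: blue carrier in the charger (240,222), small blue loose one (169,186), and a black one (186,301). The one latched in the grey charger is meant: it is blue and larger. I'll enlarge the crops to confirm that and to get landmarks.

```bash
cat > h.py <<'E'
import numpy as np, cv2, json, os
from scipy.optimize import least_squares
from scipy.spatial.transform import Rotation as R
def cal(n):
    from station import manip
    return manip.get_calibration(n)
def proj(c,P):
    W=np.linalg.inv(c["world_from_camera"]); P=np.atleast_2d(P).astype(float)
    rv=cv2.Rodrigues(W[:3,:3])[0]
    return cv2.projectPoints(P.reshape(-1,1,3),rv,W[:3,3],np.array(c["K"]),np.array(c["D"]))[0].reshape(-1,2)
def ray(c,uv,z):
    T=np.array(c["world_from_camera"]); p=cv2.undistortPoints(np.array([[uv]],float),np.array(c["K"]),np.array(c["D"]))[0,0]
    d=T[:3,:3]@np.array([p[0],p[1],1]); o=T[:3,3]; return o+d*(z-o[2])/d[2]
def d2w(pose,P):
    x,y,a=pose; P=np.atleast_2d(P).astype(float)
    return np.c_[x+np.cos(a)*P[:,0]-np.sin(a)*P[:,1], y+np.sin(a)*P[:,0]+np.cos(a)*P[:,1], P[:,2]]
def crop(im,r,s,fn):
    u0,v0,u1,v1=r; cv2.imwrite(fn,cv2.resize(im[v0:v1,u0:u1],None,fx=s,fy=s,interpolation=cv2.INTER_CUBIC))
E
python3 - <<'E'
from h import *
t=cv2.imread("pics/top0.png"); s=cv2.imread("pics/scene0.png")
crop(t,(195,155,285,265),6,"pics/a1.png") 
crop(t,(350,150,440,255),6-.5,"pics/a2.png")
crop(s,(285,285,425,395),5.4,"pics/a3.png")
crop(s,(200,180,320,265),6,"pics/a4.png")
E
python3 -c "
import cv2;[print(i,cv2.imread(f'pics/a{i}.png').shape) for i in (1,2,3,4)]"
```

```text
1 (660, 540, 3)
2 (578, 495, 3)
3 (594, 756, 3)
4 (510, 720, 3)
```

Run:
```python
from h import *
t=cv2.imread("pics/top0.png")
crop(t,(195,155,285,265),5,"pics/a1b.png")
```

```text
(no output)
```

View pics/a1b.png

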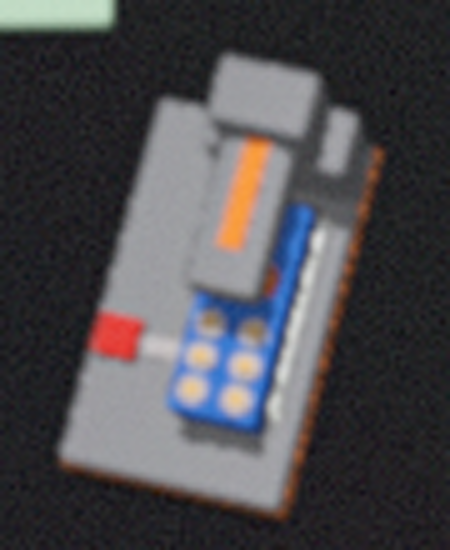

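View pics/a2.png

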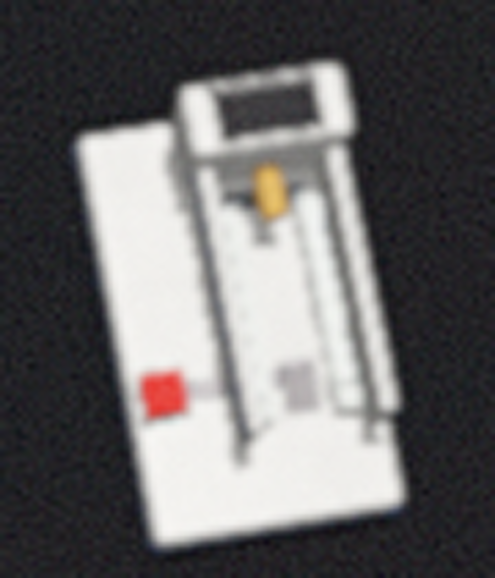

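View pics/a3.png

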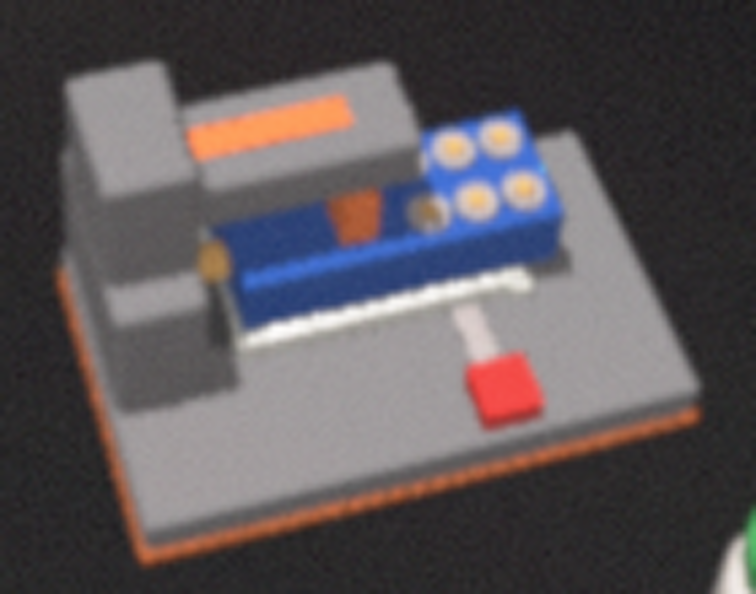

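View pics/a4.png

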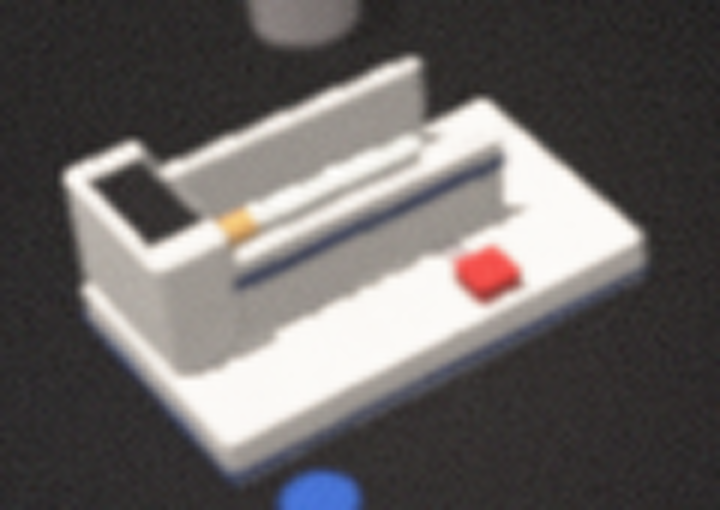

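```bash
cat > fit.py <<'E'
from h import *
C={n:cal(n) for n in("top","scene")}
def fit(obs,x0):
    P=np.array([o[1] for o in obs])/1000
    uv=np.array([[(o[2][0]+.5)/o[3]-.5+o[4][0],(o[2][1]+.5)/o[3]-.5+o[4][1]] for o in obs])
    def f(p):
        W=d2w(p,P); return np.concatenate([(proj(C[o[0]],W[i])[0]-uv[i]) for i,o in enumerate(obs)])
    s=least_squares(f,x0,loss="soft_l1"); print(np.round(s.x,4),np.degrees(s.x[2])); print(np.round(s.fun.reshape(-1,2),1).tolist()); 
    cov=np.linalg.inv(s.jac.T@s.jac)*.5; print("sd",np.sqrt(np.diag(cov)))
    return s.x
T=("top",5,(195,155)); S=("scene",5.4,(285,285))
o=lambda k,p,uv:(k[0],p,uv,k[1],k[2])
ch=[o(T,(130,96,30),(165,98)),o(T,(-110,96,30),(62,457)),o(T,(-110,-45,30),(281,506)),o(T,(-28,78,42),(117,336)),
 o(S,(130,96,30),(148,530)),o(S,(-110,96,30),(698,390)),o(S,(-110,-45,30),(572,133)),o(S,(-28,78,42),(504,383)),
 o(S,(-70,-28,78),(520,112)),o(S,(-70,28,78),(562,213))]
c=fit(ch,[.6,.25,-.2])
T=("top",5.5,(350,150)); S=("scene",6,(200,180))
te=[o(T,(130,96,30),(78,137)),o(T,(-110,96,30),(155,545)),o(T,(-110,-45,30),(405,502)),o(T,(-28,78,42),(164,393)),
 o(T,(88,45,100),(192,152)),o(T,(88,-45,100),(354,132)),
 o(S,(130,96,30),(228,455)),o(S,(-110,96,30),(645,240)),o(S,(-110,-45,30),(484,98)),o(S,(-28,78,42),(488,268)),
 o(S,(-66,-41,80),(418,58)),o(S,(-66,41,80),(500,150))]
t=fit(te,[.6,-.2,.1])
json.dump(dict(c=c.tolist(),t=t.tolist()),open("poses.json","w"))
for nm,kk,uv,z in [("jar","top",(172,230),.095),("ra","top",(317,243),.112),("rb","top",(477,220),.112),("bottle","top",(314,162),.145),("black","top",(186,301),.05),("small","top",(169,186),.04)]:
    print(nm,ray(C[kk],uv,z))
E
python3 fit.py
```

```text
[ 0.5584  0.2406 -0.2336] -13.386313148712123
[[-1.0, -0.1], [-0.9, 0.0], [-1.3, 0.6], [-0.2, -0.4], [-1.3, 0.1], [0.4, -0.5], [0.2, -1.0], [-0.2, -0.1], [-1.0, -0.6], [0.2, -0.3]]
sd [0.00075403 0.00073585 0.00703044]
[ 0.5888 -0.2494  0.1588] 9.098997451319427
[[-0.1, 0.3], [-0.4, -0.4], [-1.2, 0.2], [-0.7, -0.1], [-0.1, 0.9], [-0.6, 0.0], [-0.6, -1.4], [-0.2, -0.7], [-0.1, 0.0], [-0.4, -0.4], [-1.2, -0.3], [0.5, -2.3]]
sd [0.0007608  0.00088325 0.00697976]
jar [0.51138079 0.44974533 0.095     ]
ra [0.46758668 0.01243055 0.112     ]
rb [ 0.53514894 -0.46283029  0.112     ]
bottle [0.704416   0.02083527 0.145     ]
black [0.30171732 0.40923942 0.05      ]
small [0.66634305 0.48697397 0.04      ]
```

```bash
cat > mv.py <<'E'
from h import *
import sys
def state():
    from station import manip
    return manip.read_state()
def rel(targets,base=None):
    """targets: list of (x,y,z,yaw) world, tool down -> rows (cm, rotvec)"""
    if base is None:
        s=state(); p0=np.array(s["position"]); R0=R.from_euler("xyz",s["tool_rot"])
    else:
        p0=np.array(base[:3]); R0=R.from_euler("xyz",[np.pi,0,base[3]])
    for t in targets:
        d=R0.inv().apply(np.array(t[:3])-p0)*100
        rv=(R0.inv()*R.from_euler("xyz",[np.pi,0,t[3]])).as_rotvec()
        print([round(v,2) for v in d],[round(v,3) for v in rv])
P=json.load(open("poses.json"))
def dk(k,x,y,z,yaw=0):
    w=d2w(P[k],[[x/1000,y/1000,z/1000]])[0]; return (*w,P[k][2]+yaw)
E
python3 - <<'E'
from mv import *
rel([(*dk('t',-20,-100,330)[:3],1.73)])
E
```

```text
[np.float64(47.0), np.float64(-8.02), np.float64(-9.92)] [np.float64(-0.001), np.float64(-0.001), np.float64(-1.46)]
```

>>> carry_out([
  [5, 0, -6, 0, 0, -0.18, 1],
  [10, -1, -9.9, 0, 0, -0.36, 1],
  [16, -3, -9.9, 0, 0, -0.54, 1],
  [22, -4, -9.9, 0, 0, -0.72, 1],
  [28, -5, -9.9, 0, 0, -0.9, 1],
  [34, -6, -9.9, 0, 0, -1.08, 1],
  [40, -7, -9.9, 0, 0, -1.26, 1],
  [47, -8, -9.9, 0, 0, -1.46, 1],
  [47, -8, -9.9, 0, 0, -1.46, 1],
  [47, -8, -9.9, 0, 0, -1.46, 1],
  [47, -8, -9.9, 0, 0, -1.46, 1],
])

```text
time_s: 1.52
position: [0.5837, -0.3529, 0.3304]
tool_rot: [-3.141, 0.0, 1.727]
contact_force: [1.3, -1.0, 0.0]
width: 1.001
```

```bash
cat > snap.py <<'E'
import sys
from h import *
from station import manip
n,fn=sys.argv[1:3]
c=manip.get_calibration(n); im=manip.read_camera(n)
cv2.imwrite(f"pics/{fn}.png",im[:,:,::-1])
import pickle; pickle.dump({k:np.array(v) for k,v in c.items()},open(f"pics/{fn}.pkl","wb"))
s=manip.read_state(); print(round(s["time_s"],2),np.round(s["position"],4),np.round(s["tool_rot"],4),np.round(s["joints"],2),np.round(s["contact_force"],1),round(s["width"],3),np.abs(s["joint_vel"]).max().round(3))
E
python3 snap.py wrist w1
```

```text
1.57 [ 0.5836 -0.353   0.3306] [-3.1413e+00  3.0000e-04  1.7272e+00] [-0.72  0.4   1.11 -0.    1.63 -0.88] [-0.6  0.7  0.4] 0.999 0.004
```

View pics/w1.png

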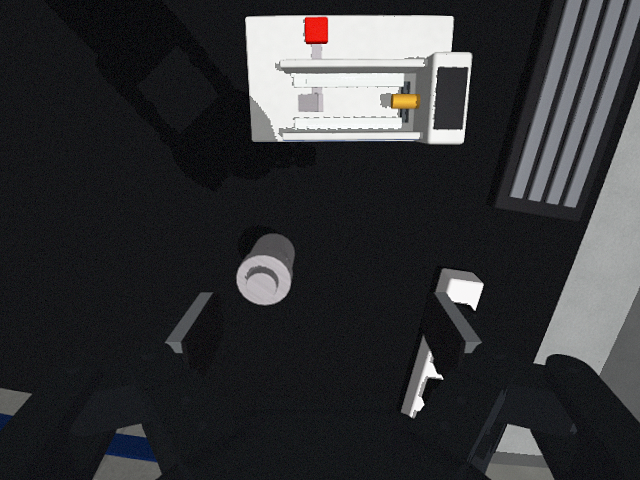

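Run:
```python
from h import *
im=cv2.imread("pics/w1.png"); crop(im,(240,5,480,150),3.3,"pics/w1c.png")
```

```text
(no output)
```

View pics/w1c.png

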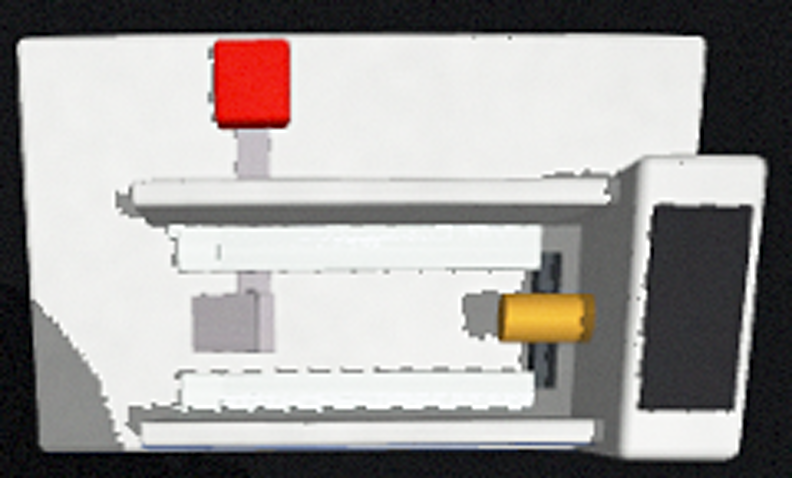

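```bash
cat > fit2.py <<'E'
from h import *
import pickle
def fit2(pk,s,off,obs,x0,free=None):
    c=pickle.load(open(pk,"rb"))
    P=np.array([o[0] for o in obs])/1000
    uv=(np.array([o[1] for o in obs],float)+.5)/s-.5+np.array(off)
    f=lambda p:(proj(c,d2w(p,P))-uv).ravel()
    r=least_squares(f,x0,loss="soft_l1"); print(np.round(r.x,4),np.degrees(r.x[2])); print(np.round(f(r.x).reshape(-1,2),1).tolist())
    return r.x
E
python3 - <<'E'
from fit2 import *
P=json.load(open("poses.json"))
ob=[((-110,96,30),(18,40)),((130,96,30),(705,38)),((-110,-45,30),(40,450)),((-28,78,42),(253,83)),
((128,45,100),(767,159)),((128,-45,100),(740,458)),((88,-45,100),(625,455)),((-66,37,80),(132,193)),((-66,-37,80),(141,432))]
x=fit2("pics/w1.pkl",3.3,(240,5),ob,P["t"])
P["t2"]=x.tolist(); json.dump(P,open("poses.json","w"))
E
```

```text
[ 0.587  -0.2502  0.1629] 9.33322504604953
[[-0.9, -1.2], [1.6, -1.0], [-0.4, 1.0], [-0.0, -0.6], [2.0, -1.4], [1.1, 1.1], [-1.7, 2.0], [-0.2, 0.2], [-0.4, 0.9]]
```

Run:
```python
from mv import *
rel([(*dk('c',70,30,310)[:3],np.pi+P['c'][2])])
```

```text
[np.float64(59.15), np.float64(14.37), np.float64(2.03)] [np.float64(-0.0), np.float64(0.0), np.float64(-1.181)]
```

>>> carry_out([
  [6, 1.5, 0.2, 0, 0, -0.1, 1],
  [12, 3, 0.4, 0, 0, -0.25, 1],
  [18, 4.5, 0.6, 0, 0, -0.4, 1],
  [24, 6, 0.8, 0, 0, -0.55, 0.5],
  [30, 7.5, 1, 0, 0, -0.7, 0],
  [36, 9, 1.2, 0, 0, -0.85, 0],
  [42, 10.5, 1.4, 0, 0, -1, 0],
  [48, 12, 1.6, 0, 0, -1.1, 0],
  [54, 13.2, 1.8, 0, 0, -1.18, 0],
  [59.2, 14.4, 2, 0, 0, -1.18, 0],
  [59.2, 14.4, 2, 0, 0, -1.18, 0],
  [59.2, 14.4, 2, 0, 0, -1.18, 0],
])

```text
time_s: 3.08
position: [0.6335, 0.254, 0.3105]
tool_rot: [-3.141, 0.0, 2.908]
contact_force: [0.3, 0.1, 0.4]
width: 0.001
```

```bash
python3 snap.py wrist w2
```

```text
3.12 [0.6337 0.2536 0.3107] [-3.1412e+00  5.0000e-04  2.9074e+00] [ 0.2   0.4   1.14 -0.    1.59 -1.13] [0.4 0.  0.3] 0.001 0.007
```

View pics/w2.png

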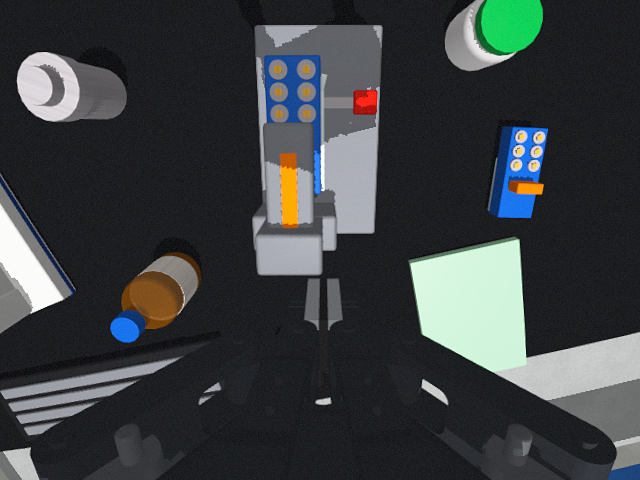

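Run:
```python
from h import *
im=cv2.imread("pics/w2.png"); crop(im,(245,15,395,285),2.2,"pics/w2c.png"); crop(im,(245,15,395,135),4.9,"pics/w2d.png")
```

```text
(no output)
```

View pics/w2d.png

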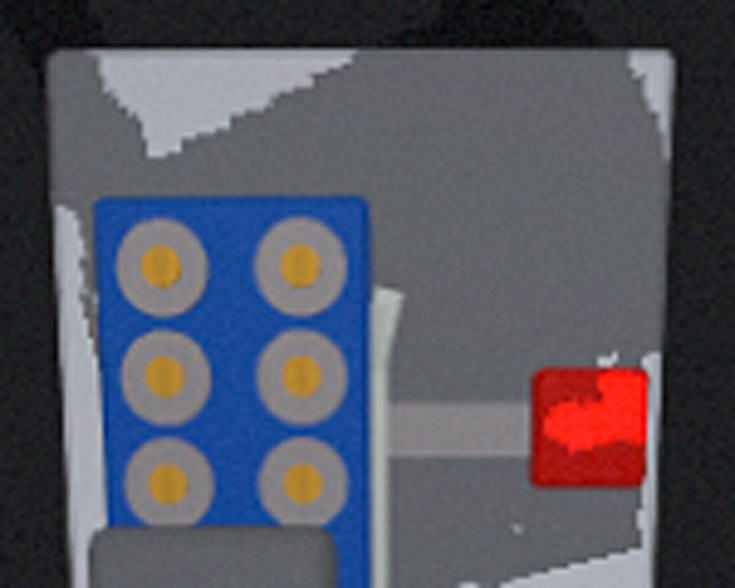

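Run:
```python
from fit2 import *
P=json.load(open("poses.json"))
ob=[((-110,-45,30),(49,49)),((-110,96,30),(675,49)),((130,96,30),(634,1070)),((-28,78,42),(589,427)),((-70,-28,78),(94,198)),((-70,28,78),(369,198))]
x=fit2("pics/w2.pkl",4.9,(245,15),ob,P["c"])
P["c2"]=x.tolist(); json.dump(P,open("poses.json","w"))
```

```text
[ 0.5558  0.2415 -0.2335] -13.380201750991288
[[-1.0, -0.5], [0.5, -0.6], [0.0, 0.9], [0.5, 0.3], [-0.4, 0.2], [0.2, 0.0]]
```

Run:
```python
import json
P=json.load(open("poses.json"));P["c"]=[.5565,.2412,-.2335];P["t"]=[.588,-.250,.161];json.dump(P,open("poses.json","w"))
from mv import *
import mv
y=np.pi
rel([dk('c',-28,78,z,y) for z in (120,50,40,31)])
```

```text
[np.float64(10.03), np.float64(4.81), np.float64(19.06)] [np.float64(-0.0), np.float64(0.0), np.float64(-0.001)]
[np.float64(10.04), np.float64(4.81), np.float64(26.06)] [np.float64(-0.0), np.float64(0.0), np.float64(-0.001)]
[np.float64(10.04), np.float64(4.81), np.float64(27.06)] [np.float64(-0.0), np.float64(0.0), np.float64(-0.001)]
[np.float64(10.04), np.float64(4.81), np.float64(27.96)] [np.float64(-0.0), np.float64(0.0), np.float64(-0.001)]
```

>>> carry_out([
  [5, 2.5, 4, 0, 0, 0, 0],
  [10, 4.8, 8, 0, 0, 0, 0],
  [10, 4.8, 13, 0, 0, 0, 0],
  [10, 4.8, 18, 0, 0, 0, 0],
  [10, 4.8, 23, 0, 0, 0, 0],
  [10, 4.8, 25.5, 0, 0, 0, 0],
  [10, 4.8, 26.2, 0, 0, 0, 0],
  [10, 4.8, 26.8, 0, 0, 0, 0],
  [10, 4.8, 27.2, 0, 0, 0, 0],
  [10, 4.8, 27.6, 0, 0, 0, 0],
  [10, 4.8, 27.9, 0, 0, 0, 0],
  [10, 4.8, 28, 0, 0, 0, 0],
  [10, 4.8, 28, 0, 0, 0, 0],
])

```text
time_s: 4.75
position: [0.5479, 0.3255, 0.0309]
tool_rot: [3.14, 0.002, 2.91]
contact_force: [1.9, 0.2, 4.4]
width: 0.002
```

```bash
python3 snap.py wrist w3; python3 snap.py scene s3
python3 - <<'E'
from h import *
crop(cv2.imread("pics/s3.png"),(285,240,425,395),3.8,"pics/s3c.png")
E
```

```text
4.8 [0.5478 0.3256 0.0309] [3.1405e+00 1.6000e-03 2.9099e+00] [ 0.35  0.53  1.55  0.    1.06 -0.99] [2.7 0.8 4.3] -0.007 0.002
4.85 [0.5478 0.3256 0.0309] [3.1405e+00 1.6000e-03 2.9099e+00] [ 0.35  0.53  1.55  0.    1.06 -0.99] [ 2.9 -0.5  4.3] 0.002 0.004
```

View pics/w3.png

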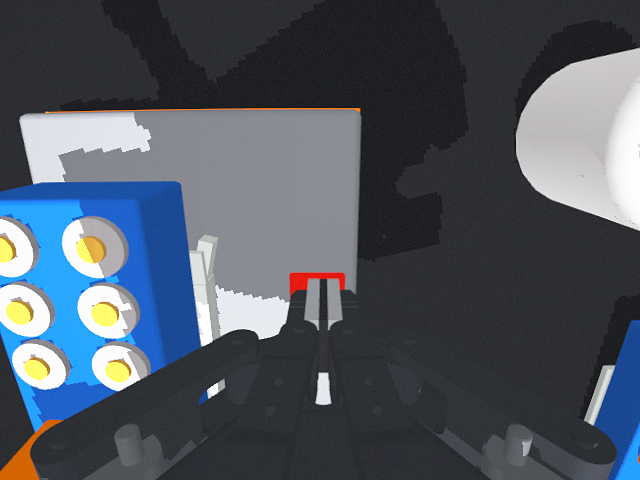

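View pics/s3c.png

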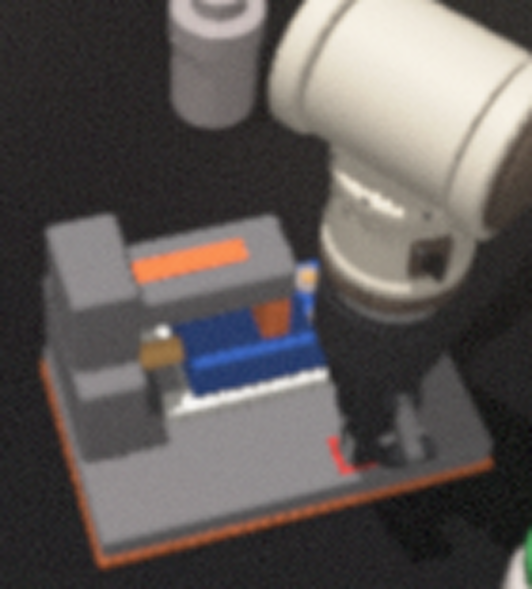

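The plunger is out and the carrier has moved back. I'll measure how far from its tail corner at (181,182) in w3.

Run:
```python
from mv import *
import pickle
c=pickle.load(open("pics/w3.pkl","rb"))
def w2d(k,w):
    x,y,a=P[k]; d=w[:2]-np.array([x,y]); return np.cos(a)*d[0]+np.sin(a)*d[1], -np.sin(a)*d[0]+np.cos(a)*d[1]
print(w2d('c',ray(c,(181,182),.078)))
print(w2d('c',ray(c,(360,109),.030)))
# next: up, then over the tail (dock x tail grip)
rel([dk('c',-28,78,130,np.pi),dk('c',-68,0,150,np.pi),dk('c',-68,0,48,np.pi)])
```

```text
(np.float64(-0.09013781646524516), np.float64(0.041464675876181925))
(np.float64(-0.11103038918207431), np.float64(0.09525324872962022))
[np.float64(-0.01), np.float64(-0.2), np.float64(-9.91)] [np.float64(0.001), np.float64(0.002), np.float64(0.002)]
[np.float64(4.0), np.float64(-7.99), np.float64(-11.92)] [np.float64(0.001), np.float64(0.002), np.float64(0.002)]
[np.float64(4.01), np.float64(-8.0), np.float64(-1.72)] [np.float64(0.001), np.float64(0.002), np.float64(0.002)]
```

Run:
```python
from mv import *
import pickle
c=pickle.load(open("pics/w3.pkl","rb"))
def w2d(k,w):
    x,y,a=P[k]; d=w[:2]-np.array([x,y]); return np.cos(a)*d[0]+np.sin(a)*d[1], -np.sin(a)*d[0]+np.cos(a)*d[1]
print(w2d('c',ray(c,(181,182),.044)),w2d('c',ray(c,(134,190),.078)))
```

```text
(np.float64(-0.08459138484682806), np.float64(0.027502547895350296)) (np.float64(-0.08794200388710487), np.float64(0.027796478782477506))
```

>>> carry_out([
  [0, 0, -5, 0, 0, 0, 0],
  [0, -0.2, -10, 0, 0, 0, 0.3],
  [2, -4, -11.9, 0, 0, 0, 1],
  [4, -8, -11.9, 0, 0, 0, 1],
  [4, -8, -10, 0, 0, 0, 1],
  [4, -8, -6, 0, 0, 0, 1],
  [4, -8, -2, 0, 0, 0, 1],
  [4, -8, -1.1, 0, 0, 0, 1],
  [4, -8, -1.1, 0, 0, 0, 1],
], squeeze=50)

```text
time_s: 5.98
position: [0.4893, 0.2568, 0.0407]
tool_rot: [-3.141, -0.002, 2.91]
contact_force: [-0.2, -0.9, 0.4]
width: 0.999
```

```bash
python3 snap.py wrist w4
```

```text
6.03 [0.4904 0.257  0.042 ] [3.141e+00 6.000e-04 2.910e+00] [ 0.26  0.33  1.8   0.    1.01 -1.07] [0.3 0.  0. ] 1.001 0.023
```

View pics/w4.png

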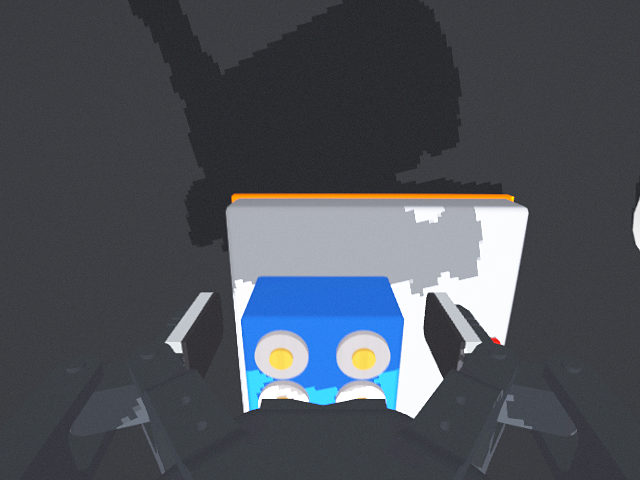

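>>> carry_out([
  [0, 0, 0, 0, 0, 0, 0.6],
  [0, 0, 0, 0, 0, 0, 0.4],
  [0, 0, 0, 0, 0, 0, 0.4],
  [0, 0, 0, 0, 0, 0, 0.4],
  [0, 0, 0, 0, 0, 0, 0.4],
], squeeze=50)

```text
time_s: 6.65
position: [0.4907, 0.2569, 0.0422]
tool_rot: [3.14, 0.002, 2.91]
contact_force: [-1.1, 0.9, 4.7]
width: 0.652
```

```bash
python3 snap.py wrist w5
```

```text
6.7 [0.4907 0.2569 0.0422] [3.1404e+00 2.0000e-03 2.9100e+00] [ 0.26  0.33  1.8   0.    1.01 -1.08] [-0.4  0.7  5.8] 0.648 0.002
```

>>> carry_out([
  [0.5, 0, -0.05, 0, 0, 0, 0.4],
  [1.5, 0, -0.1, 0, 0, 0, 0.4],
  [3, 0, -0.1, 0, 0, 0, 0.4],
  [4, 0, -0.1, 0, 0, 0, 0.4],
])

```text
time_s: 7.2
position: [0.4494, 0.2659, 0.0421]
tool_rot: [-3.141, -0.001, 2.91]
contact_force: [1.8, -0.8, 3.0]
width: 0.645
```

>>> carry_out([
  [2, 0, 0, 0, 0, 0, 0.4],
  [4.5, 0, 0, 0, 0, 0, 0.4],
  [7, 0, 0, 0, 0, 0, 0.4],
  [9, 0, 0, 0, 0, 0, 0.4],
  [10, 0, -0.1, 0, 0, 0, 0.4],
  [12, 0, -0.4, 0, 0, 0, 0.4],
  [14, 0, -0.6, 0, 0, 0, 0.4],
  [14.5, 0, -0.8, 0, 0, 0, 0.4],
  [14.5, 0, -0.8, 0, 0, 0, 0.4],
])

```text
time_s: 8.32
position: [0.3095, 0.2992, 0.0504]
tool_rot: [3.141, 0.0, 2.91]
contact_force: [0.2, -0.4, -4.5]
width: 0.648
```

```bash
python3 snap.py wrist w6; python3 snap.py scene s6
python3 - <<'E'
from mv import *
s=state()
x,y,a=P['c']; d=s["position"][:2]-np.array([x,y]); print("tcp in dock",np.cos(a)*d[0]+np.sin(a)*d[1], -np.sin(a)*d[0]+np.cos(a)*d[1])
crop(cv2.imread("pics/s6.png"),(285,200,535,395),3,"pics/s6c.png")
E
```

```text
8.38 [0.31   0.2992 0.0505] [3.1412e+00 6.0000e-04 2.9101e+00] [ 0.49  0.02  2.14 -0.    0.98 -0.85] [ 0.4 -0.2 -4.4] 0.646 0.011
8.43 [0.3102 0.2991 0.0505] [3.1412e+00 6.0000e-04 2.9096e+00] [ 0.49  0.02  2.14 -0.    0.98 -0.85] [ 0.1  0.  -4.4] 0.645 0.007
tcp in dock -0.2529799168325332 -0.0006318421416106335
```

View pics/w6.png

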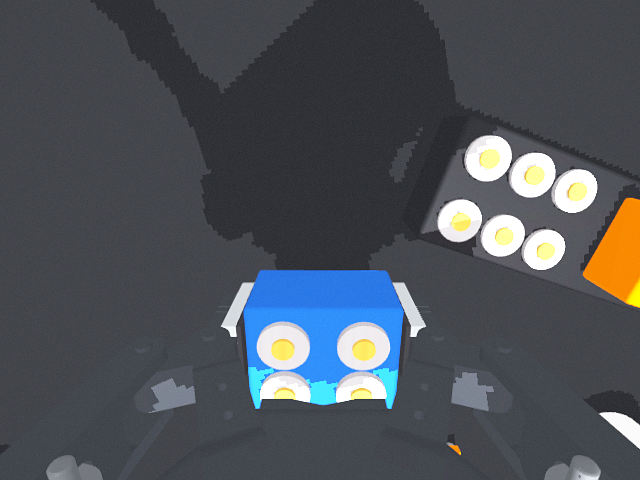

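View pics/s6c.png

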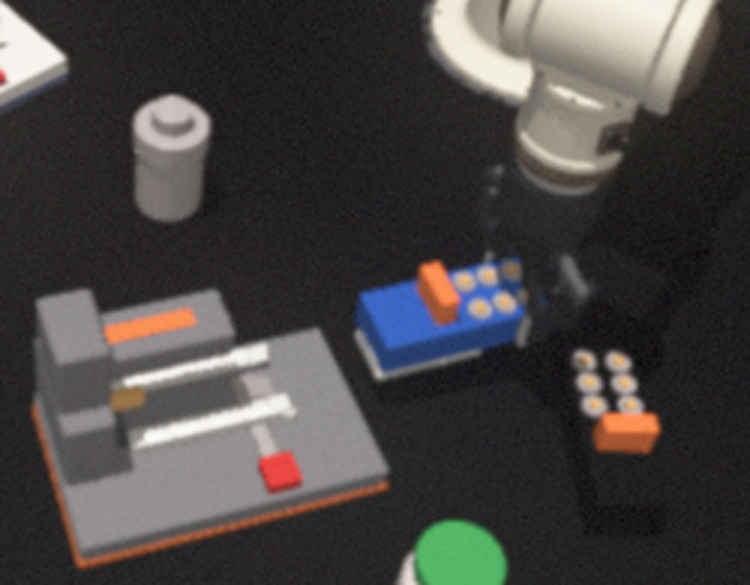

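Run:
```python
from mv import *
Y=np.pi
t=dk('t',-257,0,180,Y)
print(t)
rel([(.315,.297,.18,2.908),(.35,.2,.18,2.95),(.36,.1,.18,3.0),(.36,0,.18,3.1),(.36,-.1,.18,3.18),(.35,-.2,.18,3.25),t,dk('t',-257,0,60,Y),dk('t',-257,0,14,Y)])
```

```text
(np.float64(0.3343236598034349), np.float64(-0.29119847599701465), np.float64(0.18), 3.302592653589793)
[np.float64(-0.52), np.float64(-0.09), np.float64(-12.95)] [np.float64(0.0), np.float64(0.001), np.float64(0.002)]
[np.float64(-6.16), np.float64(-8.73), np.float64(-12.95)] [np.float64(0.0), np.float64(0.001), np.float64(-0.04)]
[np.float64(-9.43), np.float64(-18.23), np.float64(-12.95)] [np.float64(0.0), np.float64(0.001), np.float64(-0.09)]
[np.float64(-11.73), np.float64(-27.96), np.float64(-12.95)] [np.float64(0.0), np.float64(0.001), np.float64(-0.19)]
[np.float64(-14.03), np.float64(-37.69), np.float64(-12.96)] [np.float64(0.0), np.float64(0.001), np.float64(-0.27)]
[np.float64(-15.35), np.float64(-47.66), np.float64(-12.96)] [np.float64(0.0), np.float64(0.001), np.float64(-0.34)]
[np.float64(-15.92), np.float64(-56.89), np.float64(-12.96)] [np.float64(0.0), np.float64(0.001), np.float64(-0.393)]
[np.float64(-15.92), np.float64(-56.9), np.float64(-0.96)] [np.float64(0.0), np.float64(0.001), np.float64(-0.393)]
[np.float64(-15.91), np.float64(-56.9), np.float64(3.64)] [np.float64(0.0), np.float64(0.001), np.float64(-0.393)]
```

>>> carry_out([
  [0, 0, -4, 0, 0, 0, 0.4],
  [-0.3, 0, -8.5, 0, 0, 0, 0.4],
  [-0.5, -0.5, -13, 0, 0, 0, 0.4],
  [-3, -4, -13, 0, 0, -0.02, 0.4],
  [-6.2, -8.7, -13, 0, 0, -0.04, 0.4],
  [-8, -13.5, -13, 0, 0, -0.07, 0.4],
  [-9.5, -18.2, -13, 0, 0, -0.1, 0.4],
  [-10.6, -23, -13, 0, 0, -0.14, 0.4],
  [-11.7, -28, -13, 0, 0, -0.19, 0.4],
  [-12.9, -33, -13, 0, 0, -0.23, 0.4],
  [-14, -38, -13, 0, 0, -0.27, 0.4],
  [-14.7, -43, -13, 0, 0, -0.31, 0.4],
  [-15.4, -48, -13, 0, 0, -0.35, 0.4],
  [-15.7, -53, -13, 0, 0, -0.38, 0.4],
  [-15.9, -56.9, -13, 0, 0, -0.393, 0.4],
  [-15.9, -56.9, -11, 0, 0, -0.393, 0.4],
  [-15.9, -56.9, -6, 0, 0, -0.393, 0.4],
  [-15.9, -56.9, -1, 0, 0, -0.393, 0.4],
  [-15.9, -56.9, 2, 0, 0, -0.393, 0.4],
  [-15.9, -56.9, 2, 0, 0, -0.393, 0.4],
])

```text
time_s: 10.92
position: [0.3321, -0.2897, 0.0281]
tool_rot: [3.136, -0.003, -2.981]
contact_force: [0.3, -0.1, -4.0]
width: 0.646
```

```bash
python3 snap.py scene s7
python3 - <<'E'
from mv import *
rel([dk('t',-257,0,14,np.pi)])
crop(cv2.imread("pics/s7.png"),(200,60,450,255),3,"pics/s7c.png")
E
```

```text
10.97 [ 0.3333 -0.2913  0.0301] [ 3.1402e+00 -9.0000e-04 -2.9808e+00] [-0.99  0.1   2.11 -0.    0.94 -2.72] [-0.   0.2 -4.1] 0.65 0.042
[np.float64(-0.1), np.float64(-0.01), np.float64(1.61)] [np.float64(0.001), np.float64(-0.001), np.float64(-0.0)]
```

View pics/s7c.png

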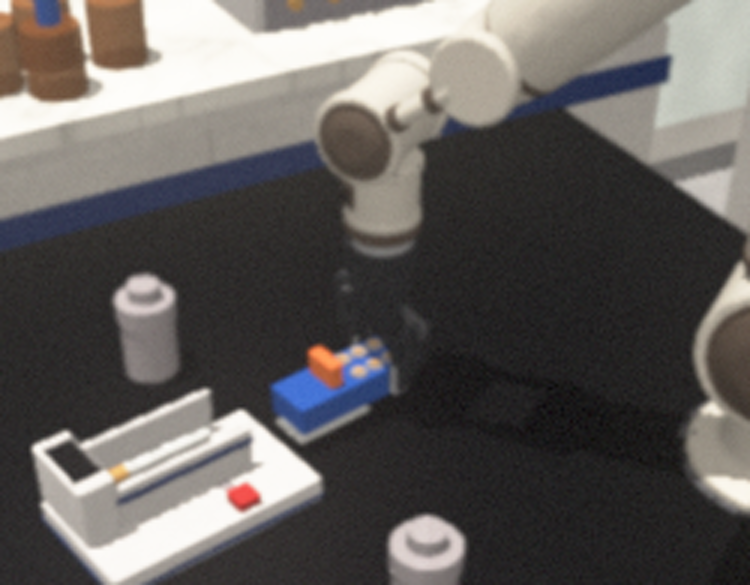

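>>> carry_out([
  [-0.1, 0, 0.8, 0, 0, 0, 0.4],
  [-0.1, 0, 1.4, 0, 0, 0, 0.4],
  [-0.1, 0, 1.65, 0, 0, 0, 0.4],
  [-0.1, 0, 1.75, 0, 0, 0, 0.4],
  [-0.1, 0, 1.75, 0, 0, 0, 0.4],
])

```text
time_s: 11.6
position: [0.3351, -0.2915, 0.0134]
tool_rot: [-3.141, 0.001, -2.98]
contact_force: [-1.1, 1.0, 0.3]
width: 0.647
```

Run:
```python
from mv import *
rel([dk('t',-257,0,150,np.pi),dk('t',-150,-90,220,np.pi/2)])
```

```text
[np.float64(0.06), np.float64(0.03), np.float64(-13.66)] [np.float64(-0.001), np.float64(0.001), np.float64(0.0)]
[np.float64(-10.64), np.float64(-8.97), np.float64(-20.65)] [np.float64(-0.0), np.float64(0.001), np.float64(1.571)]
```

>>> carry_out([
  [0, 0, 0, 0, 0, 0, 1],
  [0, 0, 0, 0, 0, 0, 1],
  [0, 0, -1, 0, 0, 0, 1],
  [0, 0, -5, 0, 0, 0, 1],
  [0, 0, -10, 0, 0, 0, 1],
  [-1, -1, -14, 0, 0, 0.18, 1],
  [-3, -3, -17, 0, 0, 0.36, 1],
  [-5, -5, -20.6, 0, 0, 0.54, 1],
  [-7, -7, -20.6, 0, 0, 0.72, 1],
  [-9, -9, -20.6, 0, 0, 0.9, 1],
  [-10.6, -9, -20.6, 0, 0, 1.08, 1],
  [-10.6, -9, -20.6, 0, 0, 1.26, 1],
  [-10.6, -9, -20.6, 0, 0, 1.44, 1],
  [-10.6, -9, -20.6, 0, 0, 1.571, 1],
  [-10.6, -9, -20.6, 0, 0, 1.571, 1],
  [-10.6, -9, -20.6, 0, 0, 1.571, 1],
])

```text
time_s: 13.6
position: [0.4538, -0.3629, 0.2192]
tool_rot: [3.141, 0.0, 1.734]
contact_force: [-0.6, -0.2, -0.1]
width: 0.998
```

```bash
python3 snap.py wrist w8
python3 - <<'E'
from h import *
E
```

```text
13.65 [ 0.4538 -0.3629  0.2191] [3.1414e+00 3.0000e-04 1.7335e+00] [-0.88  0.18  1.59  0.    1.36 -1.05] [ 0.7  0.5 -0.6] 1.004 0.008
```

View pics/w8.png

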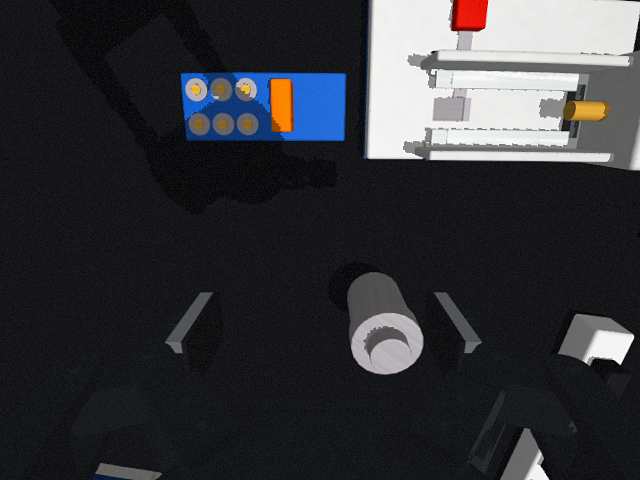

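Run:
```python
from h import *
im=cv2.imread("pics/w8.png"); crop(im,(170,60,360,150),4.2,"pics/w8a.png"); crop(im,(355,0,640,175),2.8,"pics/w8b.png")
```

```text
(no output)
```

View pics/w8a.png

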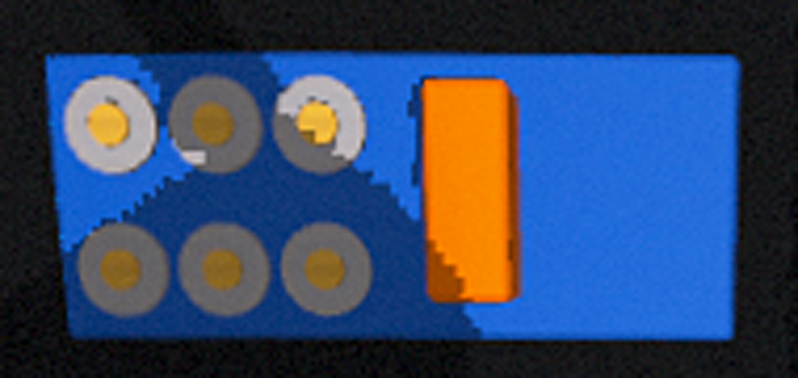

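View pics/w8b.png

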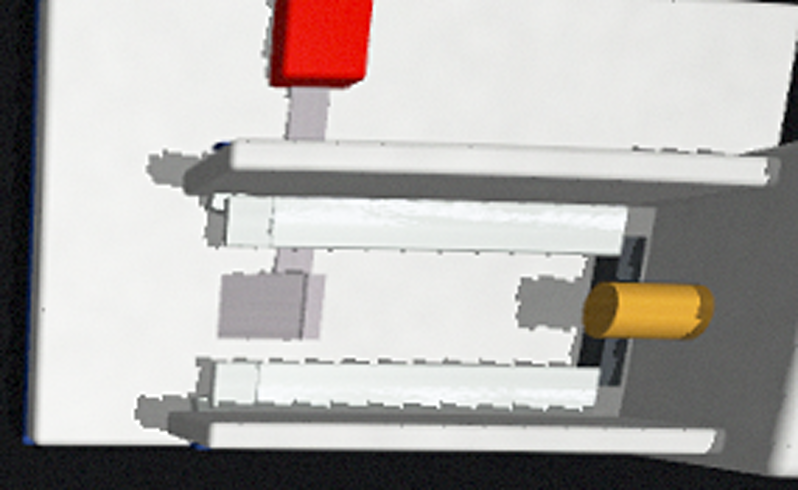

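Run:
```python
from fit2 import *
P=json.load(open("poses.json"))
ca=[((-70,28,48),(46,55)),((70,28,48),(740,56)),((70,-28,48),(733,340)),((-70,-28,48),(70,339)),((10,20,76),(422,79)),((26,20,76),(508,79)),((26,-20,76),(510,301)),((10,-20,76),(427,302))]
c=fit2("pics/w8.pkl",4.2,(170,60),ca,[.39,-.28,.16])
te=[((-66,41,80),(233,142)),((-66,33,80),(230,170)),((-66,-33,80),(210,424)),((-66,-41,80),(207,449)),((-110,-45,30),(32,442)),((-58,31.5,42),(228,196)),((-58,-31.5,42),(212,405)),((90,41,80),(778,158)),((90,-41,80),(716,452))]
t=fit2("pics/w8.pkl",2.8,(355,0),te,P["t"])
print(t)
def w2d(t,w):
    x,y,a=t; d=w[:2]-np.array([x,y]); return np.cos(a)*d[0]+np.sin(a)*d[1], -np.sin(a)*d[0]+np.cos(a)*d[1], w[2]-a
print("carrier in tester",w2d(t,c), w2d(P['t'],c))
```

```text
[ 0.3875 -0.2819  0.1562] 8.947905264309027
[[-1.3, -0.4], [0.5, -0.5], [0.6, 0.6], [-0.6, 0.2], [-0.4, -0.4], [0.1, -0.4], [0.5, 0.8], [0.1, 0.5]]
[ 0.5865 -0.2498  0.1609] 9.218933076605492
[[-0.2, -1.9], [0.0, -0.3], [-0.1, -1.1], [0.1, 0.2], [0.2, 1.3], [-4.0, 0.2], [-4.2, 1.0], [3.7, -0.2], [3.7, 1.8]]
[ 0.58646498 -0.24981957  0.16090074]
carrier in tester (np.float64(-0.20155046394019568), np.float64(0.00023661181815763654), np.float64(-0.00473032768905049)) (np.float64(-0.20303668351199042), np.float64(0.000680788422217242), np.float64(-0.0048295919812740284))
```

Run:
```python
import json
P=json.load(open("poses.json"));P["t"]=[.5872,-.250,.161];json.dump(P,open("poses.json","w"))
from mv import *
rel([dk('t',-185,0.4,200,np.pi/2),dk('t',-185,0.4,52,np.pi/2)])
```

```text
[np.float64(9.06), np.float64(-3.51), np.float64(1.91)] [np.float64(0.0), np.float64(0.0), np.float64(0.002)]
[np.float64(9.06), np.float64(-3.51), np.float64(16.71)] [np.float64(0.0), np.float64(0.0), np.float64(0.002)]
```

>>> carry_out([
  [4.5, -1.7, 1, 0, 0, 0, 1],
  [9, -3.5, 3, 0, 0, 0, 1],
  [9.05, -3.5, 8, 0, 0, 0, 1],
  [9.05, -3.5, 13, 0, 0, 0, 1],
  [9.05, -3.5, 16, 0, 0, 0.002, 1],
  [9.05, -3.5, 16.7, 0, 0, 0.002, 1],
  [9.05, -3.5, 16.7, 0, 0, 0.002, 0.5],
  [9.05, -3.5, 16.7, 0, 0, 0.002, 0.3],
], squeeze=25)

```text
time_s: 14.65
position: [0.4058, -0.2804, 0.0536]
tool_rot: [3.14, 0.003, 1.73]
contact_force: [0.1, 0.4, 0.2]
width: 0.604
```

```bash
python3 snap.py wrist w9
```

```text
14.7 [ 0.4057 -0.2803  0.0534] [3.1399e+00 2.7000e-03 1.7301e+00] [-0.85  0.17  1.97 -0.    1.   -1.01] [ 0.5 -0.5 -0.7] 0.511 0.005
```

View pics/w9.png

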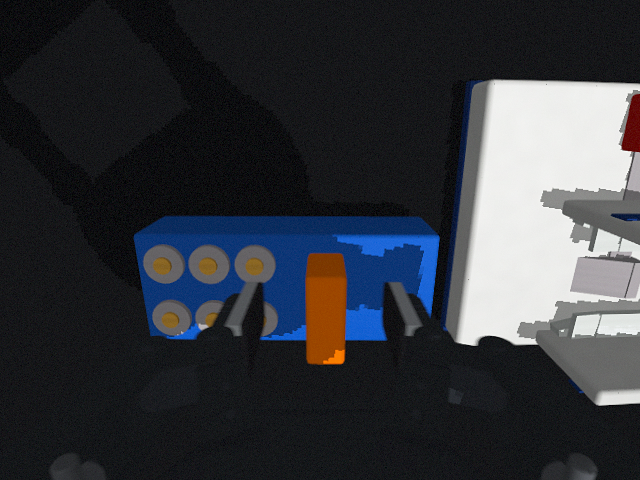

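>>> carry_out([
  [0, 0, 0, 0, 0, 0, 0],
  [0, 0, 0, 0, 0, 0, 0],
  [0, 0, 0, 0, 0, 0, 0],
  [0, 0, 0, 0, 0, 0, 0],
], squeeze=60)

```text
time_s: 15.2
position: [0.4053, -0.2797, 0.0526]
tool_rot: [3.141, 0.001, 1.73]
contact_force: [0.8, 0.9, 5.7]
width: 0.172
```

```bash
python3 snap.py wrist w10
```

```text
15.25 [ 0.4053 -0.2797  0.0526] [3.1407e+00 1.3000e-03 1.7299e+00] [-0.85  0.17  1.97  0.    1.   -1.01] [0.7 1.1 6.3] 0.171 0.002
```

View pics/w10.png

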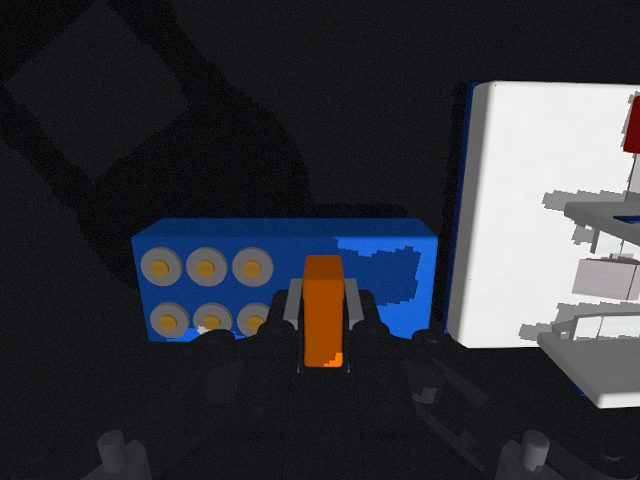

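>>> carry_out([
  [0, 0, -1.5, 0, 0, 0, 0],
  [0, 0, -3.5, 0, 0, 0, 0],
  [0, 0, -3.7, 0, 0, 0, 0],
  [0, 0, -3.7, 0, 0, 0, 0],
])

```text
time_s: 15.75
position: [0.4043, -0.2788, 0.0883]
tool_rot: [-3.141, -0.001, 1.73]
contact_force: [-1.0, -1.2, -3.9]
width: 0.175
```

```bash
python3 snap.py wrist w11; python3 snap.py scene s11
python3 - <<'E'
from mv import *
s=state()
x,y,a=P['t']; d=s["position"][:2]-np.array([x,y]); print("tcp in dock",np.cos(a)*d[0]+np.sin(a)*d[1], -np.sin(a)*d[0]+np.cos(a)*d[1])
crop(cv2.imread("pics/s11.png"),(200,100,400,260),3.7,"pics/s11c.png")
crop(cv2.imread("pics/w11.png"),(120,60,640,420),1.5,"pics/w11c.png")
E
```

```text
15.8 [ 0.4041 -0.2786  0.0879] [-3.1406e+00 -1.5000e-03  1.7298e+00] [-0.85  0.11  1.96 -0.    1.08 -1.01] [ 0.1  0.2 -5.3] 0.17 0.008
15.85 [ 0.4041 -0.2785  0.0878] [-3.1404e+00 -1.8000e-03  1.7298e+00] [-0.85  0.11  1.96 -0.    1.08 -1.01] [ 0.1 -0.5 -3.7] 0.172 0.003
tcp in dock -0.1853066047364937 0.0012342762448115281
```

View pics/w11c.png

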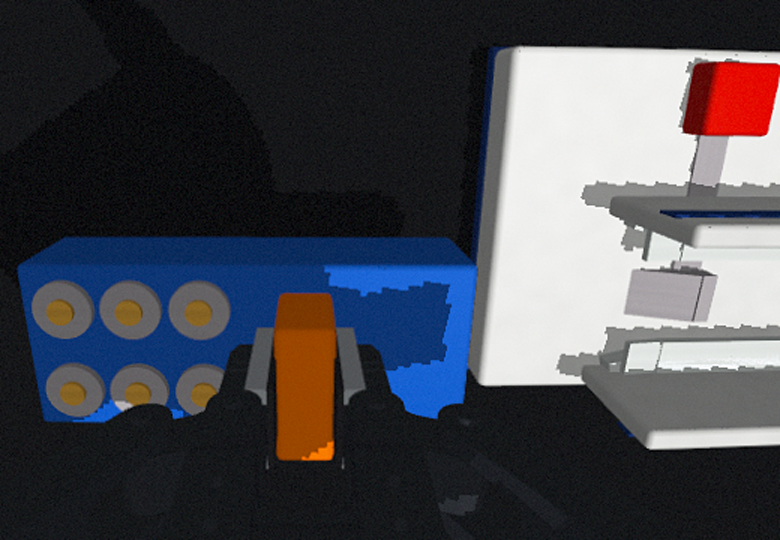

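View pics/s11c.png

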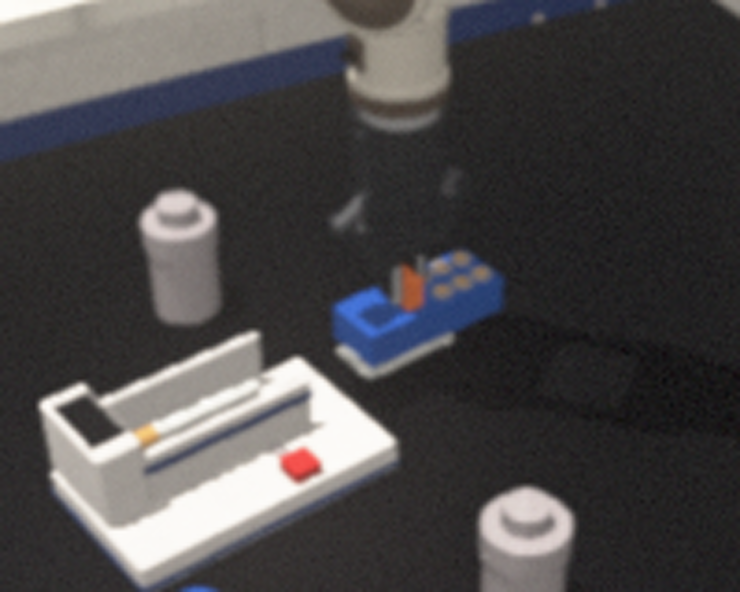

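```bash
cat > cfit.py <<'E'
from h import *
import pickle
def cfit(pk,s,off,obs,x0):
    c=pickle.load(open(pk,"rb"))
    Q=np.array([o[0] for o in obs])/1000; uv=(np.array([o[1] for o in obs],float)+.5)/s-.5+np.array(off)
    def W(p): return R.from_euler("ZYX",[p[3],p[4],0]).apply(Q)+np.array(p[:3])
    f=lambda p:np.r_[(proj(c,W(p))-uv).ravel(),p[4]*50]
    r=least_squares(f,x0,loss="soft_l1"); print("carrier xyz yaw pitch",np.round(r.x,4)); print(np.round(f(r.x)[:-1].reshape(-1,2),1).tolist()); return r.x
E
python3 - <<'E'
from cfit import *
P=json.load(open("poses.json"))
ob=[((-70,28,48),(19,267)),((70,28,48),(476,267)),((70,28,14),(451,237)),((-70,28,14),(67,237)),((-70,-28,48),(43,421)),((70,-28,48),(463,419)),((10,20,76),(275,331)),((26,20,76),(336,331)),((10,-20,76),(276,460)),((26,-20,76),(335,460))]
x=cfit("pics/w11.pkl",1.5,(120,60),ob,[.387,-.28,.035,.16,0])
for t in (P["t"],P["t2"],[.5865,-.2498,.1609]):
    a=t[2]; d=x[:2]-np.array(t[:2]); print(np.cos(a)*d[0]+np.sin(a)*d[1], -np.sin(a)*d[0]+np.cos(a)*d[1], x[3]-a)
E
```

```text
carrier xyz yaw pitch [ 0.3855 -0.2821  0.033   0.1604 -0.0041]
[[-0.1, -0.7], [1.0, -0.6], [-1.6, 0.1], [-0.0, 0.1], [2.4, 1.1], [-1.6, 3.7], [-0.6, -0.6], [0.6, -0.6], [0.6, 0.3], [-0.6, 0.3]]
-0.20418950646055908 0.0006755480333138844 -0.0005809435423032305
-0.20392611193397658 0.0012011925552334532 -0.002476450425466875
-0.2035306558756924 0.00034556772731987595 -0.0004809435423032138
```

>>> carry_out([
  [0, 1.5, 0.1, 0, 0, 0, 0],
  [-0.06, 3.5, 0.2, 0, 0, 0, 0],
  [-0.06, 5.4, 0.2, 0, 0, 0, 0],
  [-0.06, 6.4, 0.25, 0, 0, 0, 0],
  [-0.06, 6.4, 0.25, 0, 0, 0, 0],
  [-0.06, 6.4, 0.25, 0, 0, 0, 0],
])

```text
time_s: 16.6
position: [0.4675, -0.2695, 0.0859]
tool_rot: [-3.141, -0.001, 1.73]
contact_force: [-0.4, -0.7, -4.1]
width: 0.172
```

```bash
python3 snap.py wrist w12
python3 - <<'E'
from mv import *
s=state()
x,y,a=P['t']; d=s["position"][:2]-np.array([x,y]); print("tcp in dock",np.cos(a)*d[0]+np.sin(a)*d[1], -np.sin(a)*d[0]+np.cos(a)*d[1])
crop(cv2.imread("pics/w12.png"),(120,60,640,420),1.5,"pics/w12c.png")
E
```

```text
16.65 [ 0.4675 -0.2696  0.0861] [-3.1410e+00 -5.0000e-04  1.7295e+00] [-0.75  0.23  1.82 -0.    1.09 -0.91] [-1.   0.2 -3.9] 0.171 0.006
tcp in dock -0.12131745554912918 -0.00016581463621498024
```

View pics/w12c.png

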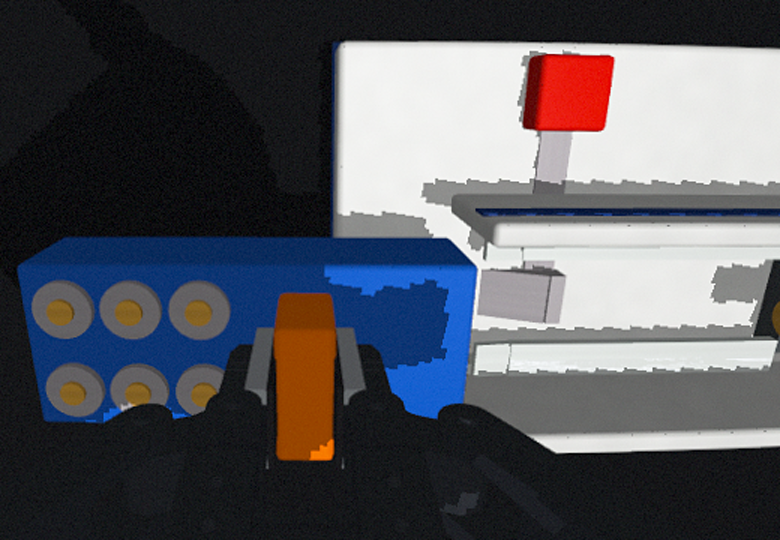

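>>> carry_out([
  [0.03, 0, 0.2, 0, 0, 0, 0],
  [0.03, 0, 0.3, 0, 0, 0, 0],
  [0.03, 0, 0.35, 0, 0, 0, 0],
  [0.03, 0, 0.35, 0, 0, 0, 0],
])

```text
time_s: 17.15
position: [0.4679, -0.2694, 0.0828]
tool_rot: [-3.142, -0.0, 1.73]
contact_force: [-0.3, -0.7, -3.0]
width: 0.173
```

>>> carry_out([
  [0, 0.8, -0.05, 0, 0, 0, 0],
  [0, 1.6, -0.05, 0, 0, 0, 0],
  [0, 2.4, -0.05, 0, 0, 0, 0],
  [0, 3.2, -0.05, 0, 0, 0, 0],
  [0, 4, -0.05, 0, 0, 0, 0],
  [0, 5, -0.05, 0, 0, 0, 0],
  [0, 5, -0.05, 0, 0, 0, 0],
])

```text
time_s: 18.02
position: [0.5189, -0.2616, 0.0839]
tool_rot: [3.139, 0.001, 1.73]
contact_force: [1.5, -0.0, 0.1]
width: 0.173
```

```bash
python3 snap.py wrist w13
python3 - <<'E'
from mv import *
s=state()
x,y,a=P['t']; d=s["position"][:2]-np.array([x,y]); print("tcp in dock",np.cos(a)*d[0]+np.sin(a)*d[1], -np.sin(a)*d[0]+np.cos(a)*d[1])
crop(cv2.imread("pics/w13.png"),(120,60,640,420),1.5,"pics/w13c.png")
E
```

```text
18.07 [ 0.5184 -0.2616  0.0837] [3.1398e+00 1.0000e-03 1.7301e+00] [-0.68  0.33  1.7   0.    1.11 -0.84] [-0.3  1.2 -1.4] 0.168 0.012
tcp in dock -0.06974326516423805 -0.00040933286746611987
```

View pics/w13c.png

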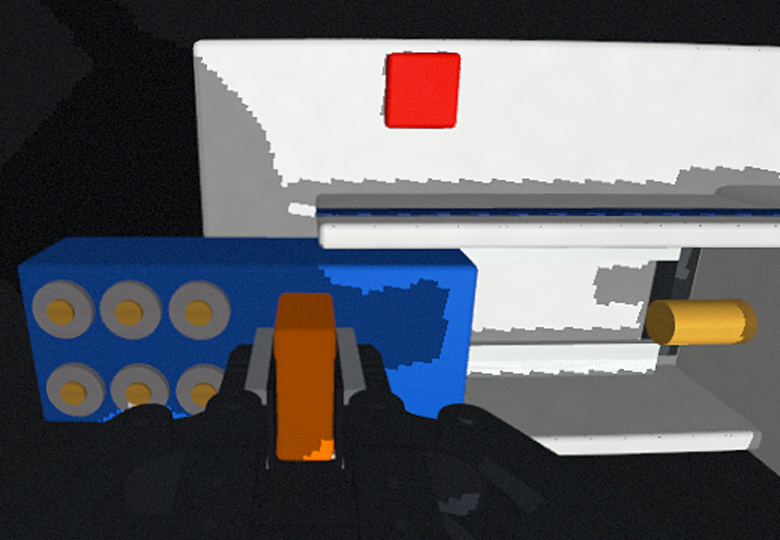

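>>> carry_out([
  [0, 1, 0, 0, 0, 0, 0],
  [0, 2, 0, 0, 0, 0, 0],
  [0, 3, 0, 0, 0, 0, 0],
  [0, 4, 0, 0, 0, 0, 0],
  [0, 5, 0, 0, 0, 0, 0],
  [0, 6, 0, 0, 0, 0, 0],
  [0, 6.8, 0, 0, 0, 0, 0],
  [0, 6.8, 0, 0, 0, 0, 0],
])

```text
time_s: 19.08
position: [0.5854, -0.2506, 0.0834]
tool_rot: [3.14, 0.0, 1.73]
contact_force: [1.0, 0.3, -0.8]
width: 0.173
```

```bash
cat > td.py <<'E'
from mv import *
s=state()
x,y,a=P['t']; d=s["position"][:2]-np.array([x,y]); print("tcp in dock",np.cos(a)*d[0]+np.sin(a)*d[1], -np.sin(a)*d[0]+np.cos(a)*d[1],s["position"][2],s["tool_rot"][2]-a-np.pi/2,s["contact_force"].round(1))
E
python3 td.py
```

```text
tcp in dock -0.001880908287271616 -0.00027968231621610014 0.08344534664973749 -0.0016211355271336103 [ 1.   0.3 -0.8]
```

>>> carry_out([
  [0, 0.6, 0, 0, 0, 0, 0],
  [0, 1.2, 0, 0, 0, 0, 0],
  [0, 1.6, 0, 0, 0, 0, 0],
  [0, 1.9, 0, 0, 0, 0, 0],
  [0, 2.1, 0, 0, 0, 0, 0],
  [0, 2.1, 0, 0, 0, 0, 0],
])

```text
time_s: 19.82
position: [0.604, -0.2475, 0.0828]
tool_rot: [-3.138, -0.001, 1.73]
contact_force: [-5.5, -0.8, 0.9]
width: 0.169
```

```bash
python3 td.py; python3 snap.py wrist w14;python3 - <<'E'
from h import *
crop(cv2.imread("pics/w14.png"),(120,60,640,420),1.5,"pics/w14c.png")
E
```

```text
tcp in dock 0.016939657286940073 -0.0002321891149469459 0.08280074081798275 -0.0019614004538692775 [-5.5 -0.8  0.9]
19.88 [ 0.6039 -0.2475  0.0828] [-3.1381e+00 -9.0000e-04  1.7298e+00] [-0.57  0.5   1.48 -0.    1.17 -0.73] [-4.6 -0.7  0.5] 0.175 0.003
```

View pics/w14c.png

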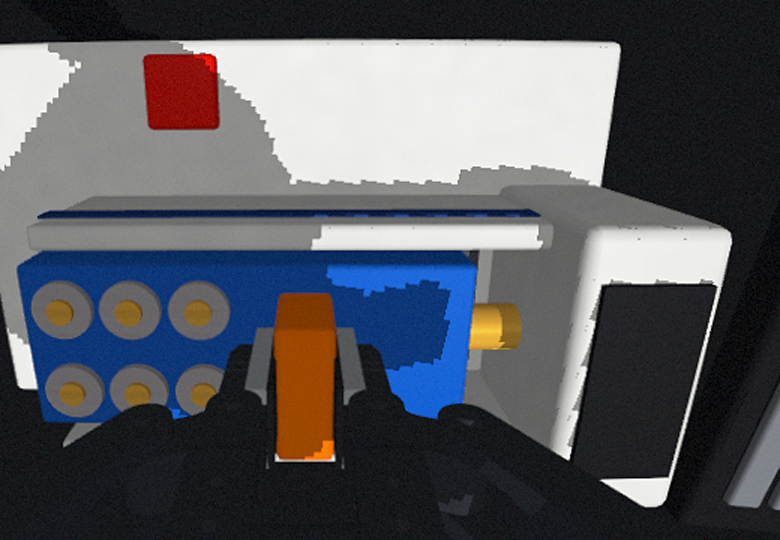

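>>> carry_out([
  [0, 0.15, 0, 0, 0, 0, 0],
  [0, 0.3, 0, 0, 0, 0, 0],
  [0, 0.4, 0, 0, 0, 0, 0],
  [0, 0.4, 0, 0, 0, 0, 0],
])

```text
time_s: 20.38
position: [0.6077, -0.2469, 0.0826]
tool_rot: [-3.138, -0.001, 1.73]
contact_force: [-6.4, -2.0, 0.9]
width: 0.173
```

```bash
python3 td.py; python3 snap.py wrist w15;python3 - <<'E'
from h import *
crop(cv2.imread("pics/w15.png"),(120,60,640,420),1.5,"pics/w15c.png")
E
```

```text
tcp in dock 0.02069255924702 -0.00016985819165084726 0.08264545512124705 -0.002069710327357255 [-6.4 -2.   0.9]
20.43 [ 0.6076 -0.2468  0.0826] [-3.1376e+00 -1.2000e-03  1.7297e+00] [-0.57  0.51  1.47 -0.    1.17 -0.73] [-5.1 -0.5  1. ] 0.178 0.001
```

View pics/w15c.png

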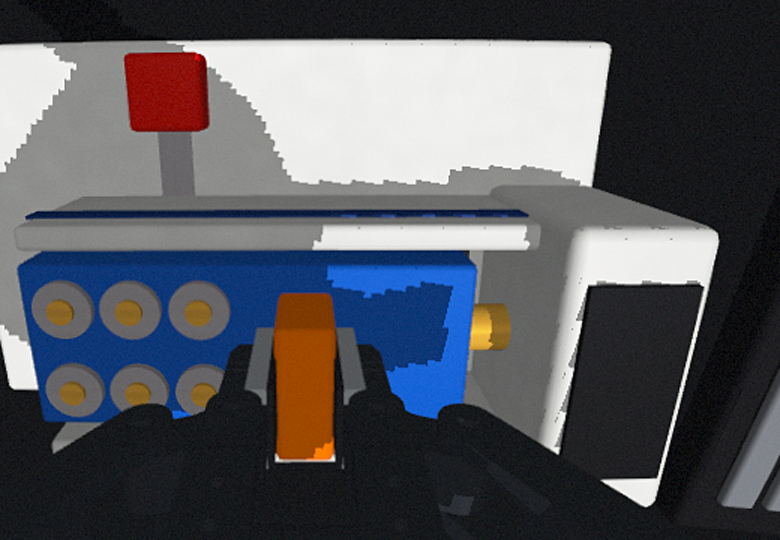

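The pad has sprung back up: it looks bigger and its link bar is visible again at (176,165). I'll let go and lift clear.

>>> carry_out([
  [0, 0, 0, 0, 0, 0, 0.3],
  [0, 0, 0, 0, 0, 0, 0.45],
  [0, 0, 0, 0, 0, 0, 0.45],
  [0, 0, -1, 0, 0, 0, 0.45],
  [0, 0, -4, 0, 0, 0, 0.45],
  [0, 0, -9, 0, 0, 0, 0.45],
  [-3, 0, -14, 0, 0, 0, 0.45],
  [-7, -2, -17, 0, 0, 0, 0.45],
  [-10, -4, -18, 0, 0, 0, 0.45],
  [-10, -4, -18, 0, 0, 0, 0.45],
  [-10, -4, -18, 0, 0, 0, 0.45],
])

```text
time_s: 21.8
position: [0.5856, -0.3513, 0.2634]
tool_rot: [3.141, -0.001, 1.73]
contact_force: [0.2, 0.4, 0.2]
width: 0.452
```

```bash
python3 snap.py wrist w16; python3 snap.py scene s16
python3 - <<'E'
from h import *
crop(cv2.imread("pics/w16.png"),(200,0,480,170),2.8,"pics/w16c.png")
crop(cv2.imread("pics/s16.png"),(195,150,335,265),5,"pics/s16c.png")
E
```

```text
21.85 [ 0.5857 -0.3508  0.263 ] [-3.1414e+00 -9.0000e-04  1.7306e+00] [-0.72  0.42  1.22  0.    1.51 -0.88] [ 0.3 -0.8  0.4] 0.447 0.011
21.9 [ 0.5858 -0.3506  0.2628] [-3.1411e+00 -1.1000e-03  1.7310e+00] [-0.72  0.42  1.22  0.    1.51 -0.88] [-0.   0.5 -0.3] 0.451 0.004
```

View pics/w16.png

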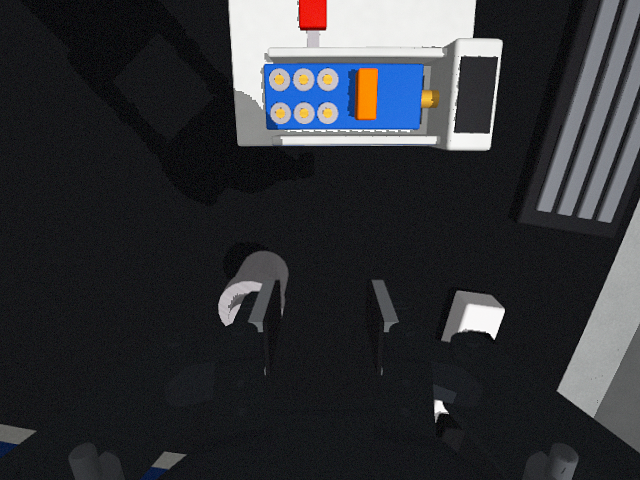

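View pics/s16c.png

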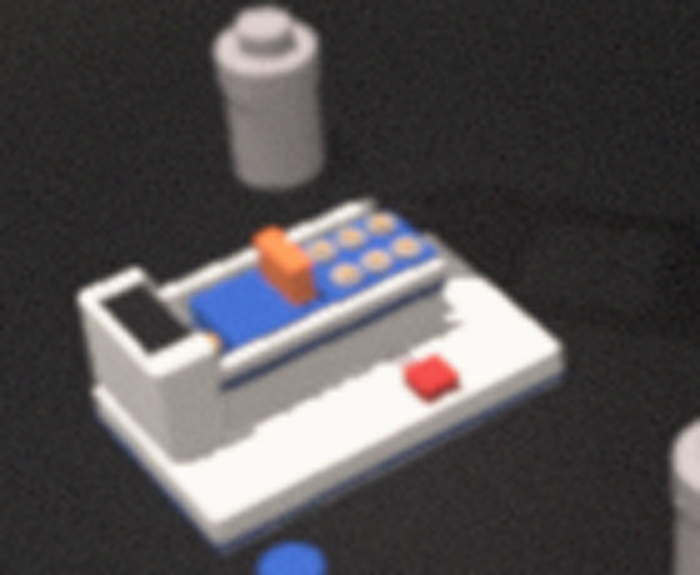

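View pics/w16c.png

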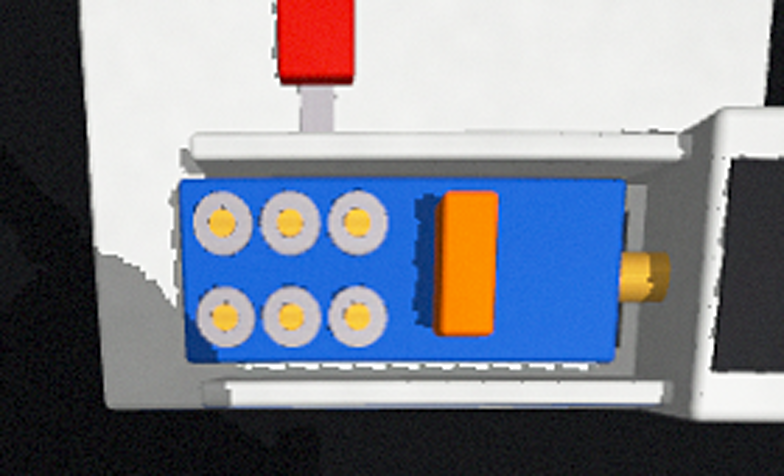

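Run:
```python
from fit2 import *
P=json.load(open("poses.json"))
s,o=2.8,(200,0)
te=[((-66,41,80),(190,134)),((-66,33,80),(192,160)),((-66,-33,80),(226,380)),((-66,-41,80),(227,405)),((-110,-45,30),(105,408)),((90,41,80),(690,134)),((90,33,80),(688,160)),((90,-41,80),(663,403))]
t=fit2("pics/w16.pkl",s,o,te,P["t"])
ca=[((-70,28,78),(179,180)),((70,28,78),(626,180)),((70,-28,78),(615,362)),((-70,-28,78),(188,362)),((10,20,106),(442,191)),((26,20,106),(498,191)),((26,-20,106),(494,335)),((10,-20,106),(437,335))]
c=fit2("pics/w16.pkl",s,o,ca,P["t"])
for q in (t,P["t"]):
    a=q[2]; d=c[:2]-np.array(q[:2]); print(np.cos(a)*d[0]+np.sin(a)*d[1], -np.sin(a)*d[0]+np.cos(a)*d[1], c[2]-a)
```

```text
[ 0.5869 -0.2498  0.1645] 9.424441031452451
[[-0.2, -0.8], [-0.5, -0.0], [-9.3, 0.4], [-9.3, 0.5], [-0.4, 0.9], [3.7, -0.8], [3.6, -0.1], [5.5, 0.7]]
[ 0.5857 -0.2498  0.1631] 9.345078827992351
[[-1.2, -0.7], [0.5, -0.9], [0.1, 0.5], [-1.4, 0.8], [0.2, -0.3], [0.3, -0.2], [-0.1, 0.5], [0.9, 0.5]]
-0.0011572609296298568 0.00015907715856734104 -0.0013851317520164053
-0.0014607964728564227 0.0004434994548667955 0.002102394406879343
```

```bash
python3 - <<'E'
from fit2 import *
P=json.load(open("poses.json"))
for n,s,o,ks in (("w15",1.5,(120,60),1),("w14",1.5,(120,60),1),("w16",2.8,(200,0),1)):
    c=pickle.load(open(f"pics/{n}.pkl","rb"))
    for z in (42,31):
        W=d2w([.5868,-.2499,.162],np.array([(-41,65,z),(-15,65,z),(-15,91,z),(-41,91,z)])/1000)
        print(n,z,((proj(c,W)-o+.5)*s-.5).round(0).tolist())
E
python3 snap.py top t16
```

```text
w15 42 [[129.0, 132.0], [204.0, 132.0], [200.0, 52.0], [122.0, 53.0]]
w15 31 [[139.0, 130.0], [210.0, 130.0], [206.0, 54.0], [133.0, 55.0]]
w14 42 [[140.0, 132.0], [215.0, 132.0], [211.0, 51.0], [133.0, 52.0]]
w14 31 [[149.0, 130.0], [220.0, 130.0], [217.0, 54.0], [143.0, 55.0]]
w16 42 [[278.0, 77.0], [356.0, 77.0], [356.0, -9.0], [277.0, -9.0]]
w16 31 [[280.0, 86.0], [355.0, 85.0], [355.0, 2.0], [279.0, 2.0]]
21.95 [ 0.5858 -0.3505  0.2628] [-3.1411e+00 -1.0000e-03  1.7312e+00] [-0.72  0.42  1.22  0.    1.51 -0.88] [-0.   0.4 -0.5] 0.449 0.003
```

View pics/t16.png

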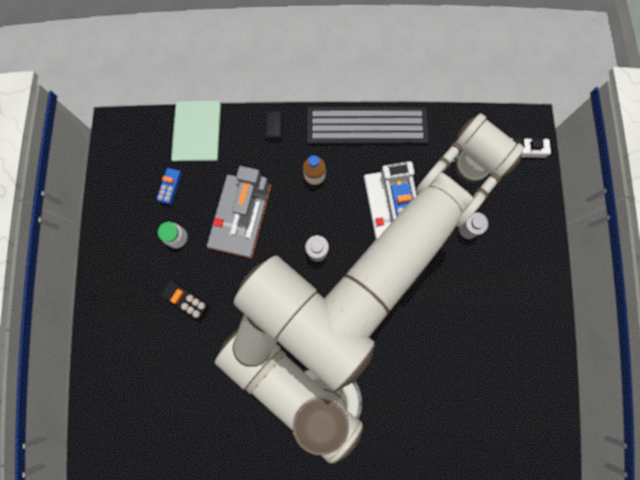

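The pad outline matched the pressed height in w14 (144–219 px) and the raised height in w15 and w16. The bystanders sit at their starting pixels, so I'm handing the job in.

```bash
python3 -c "
from station import manip
print(manip.sign_off()); s=manip.read_state(); print(s['time_s'],s['contact_force'].round(1))"
```

```text
the job is handed in; nothing more can be done
None
the job is handed in; nothing more can be done
```

The blue carrier is out of the charger and sits home in the white tester with the tester's catch up behind it. I handed the job in at about 22 s of the 64 s allowed; sign-off gave no verdict.

I pressed the charger's red pad with shut fingers, and the carrier popped back about 16 mm. I slid it out by its tail sides, set it down in front of the tester, took it again by the orange fin and pushed it in until the catch sprang up. Then I let go and lifted clear.

**Last checks:**
- **Position:** the carrier's origin measured about 1.2 to 1.5 mm short of home, 0.2 to 0.4 mm off sideways, and within 0.002 rad in yaw. It was at the height and level expected.
- **Catch:** the tester's red pad matched its raised height; before the last push it had matched the pressed height.
- **Release:** the gripper was open and clear, with no force on the arm beyond sensor noise.
- **Bystanders:** the bottle, jar and both reactors were at the same pixels in the top view as at the start.

One disagreement: in the final wrist-camera fit, some cheek corners of the tester were off by up to 9 enlarged pixels, about 3 mm. The tester's position still agreed with the earlier fits to within about 2 mm. After hand-in I couldn't take another reading.

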